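Draw the propping plate from under the tube rack

TASK

The tall tube rack holding the orange-capped tubes is propped up at one end on a thin metal plate with an upright finger grip. Draw that plate out by its grip so that the rack comes down level on the bench where it stands, and leave the plate lying flat on the bench in front of that end, clear of it by a finger's width or more. Do not shove, lift or tip the rack, and leave the low empty rack, propped on a plate just like it, as it is.

Things in the scene. Friction and masses are not known exactly. Their poses are not given: they have to be found in the camera images.
- prop_plate_grip (a point): upright finger grip of the plate under the tall rack: a block 26 mm long (plate's x), 12 mm thick (y), 36 mm high on the plate's upper face. The point is its centre, 26 mm above the bench; its top is 44 mm above the bench. Axes as the plate's: pinch across y. Its centre is 67 mm from the near end of the rack at the start.
- prop_plate: grey aluminium plate, loose, 130 (x) x 60 (y) x 8 mm thick, 0.18 kg, flat on the bench; origin at the centre of its underside. The grip stands 42 mm from there towards -x; the last 40 mm at the +x end are under the rack, about 2 N of whose weight rests on it. It draws out along its own -x, roughly towards the robot. An identical plate is under the low rack.
- tall_rack: white open-frame rack, loose, about 0.5 kg, 180 (x) x 80 mm (y), top deck 82 mm high; eleven orange-capped tubes in its far part reach 122 mm. A foot bar at each end: the -x one (nearer the robot) stands on the plate, the other on the bench, so it leans 2.7 degrees at the start. Its x is then in line with the plate's x. Origin at the centre of its underside.
- low_rack: the other rack, to be left alone: white block 180 mm (x) x 80 mm (y) x 42 mm high with empty round holes and no tubes, loose, propped the same way on an identical plate with the same grip. Origin at the centre of its underside, x along its length.
Not all that is in view belongs to the job. Leave any purple or yellow look-alike of the prop_plate alone.

How it is judged:
By the outcome, as a careful person would: the job done as asked, in the order asked, and still so for the second after the job is handed in, with the robot touching nothing.
It also fails if it takes over 38 s, if anything falls off the work surface, if the arm or the gripper's body presses on something with over 40 N, if the wrist force passes 120 N, or if a joint passes its speed limit or range.

ROBOT

A 6-joint arm with a two-finger parallel gripper is mounted at the origin on the work surface. World frame = base frame: x ahead of the robot, y to its left, z up, the work surface at z = 0. Lengths are in m, angles in rad, forces in N, time in s.
With the tool pointing down it reaches from about 0.35 to 0.85 m from the base axis. Payload 8.1 kg.
Tool frame: the origin (TCP) lies on the mounting face of the last link; the fingertips stand 186 mm ahead of it and the grasp point (between the pads) lies 167 mm ahead of it; z points along the fingers, y is the direction in which the jaws open and shut (so a half turn about z gives the same grasp; the last joint's range is limited). The gripper opens to 93 mm and grips with 3 to 60 N. Pads are 15 mm wide; open, the fingers measure 128 mm over their backs; the gripper's body (75 mm by 188 mm) begins 65 mm behind the grasp point.
Start: joints at [-0.085, 0.13, 1.488, -0, 1.523, -0.085], TCP at [0.6, 0, 0.405] pointing down, gripper open.
Joint ranges: [-2.96, 2.96], [-0.89, 2.26], [0.02, 2.5], [-1.34, 4.48], [0, 2.73], [-2.66, 2.66]. Speed limits (rad/s): [2.39, 2.39, 2.79, 3.14, 3.14, 3.14].

INTERFACE

Orientations are given as a rotation vector (axis times angle).
In Python, from plant import robot, read_camera, spotter gives the robot as it stands.
- The arm moves only by the tool arm_command, never from a script. Its arguments are lists of equal length, an entry for each row: "xyz": the shift along the world's x, y, z in cm, a list of three; "turn": the turn, a rotation vector about the world's x, y, z in rad, a list of three. A call has 1 to 12 rows; each row shifts and turns the commanded pose from where the row before left it; what a row does not reach is not made up. A row lasts 1/8 s, in which the tool goes at most 62.5 mm and 10.7 degrees, less where a joint would pass 70% of its speed; a pose out of reach is approached as far as the arm can. A call is refused whole if a number of a shift passes 6.25 or a number of a turn 0.188, either way. A call with a gripper value outside its range is refused whole. "gripper" is the finger opening in cm, from 0 to 9.3, set as the call begins (left out, the last holds). The fingers move at their own pace and stop on an object; "force" is the grip in N (left out, the last holds). Time passes only in rows, so rows that do not move let the fingers close. It gives the time, the measured TCP pose, the force and the opening at its end, in the units of the state.
- robot.read_state(): the state, without advancing time (a new reading comes with each control period).
- read_camera(name): name is "scene" or "side" or "wrist"; returns a dict with "frame" (420x560x3 uint8, red, green, blue), "z_map" (420x560 float32, m along the optical axis (not along the pixel's ray), 0 where there is no reading), "fx", "fy", "cx", "cy" (pixels), "eye" and "orientation" of the camera in the world. Camera axes: x right, y down, z forward; pixel columns grow to the right and rows downward; lengths in m; the calibration is good to about 2 mm. The wrist camera is an equidistant fisheye: a pixel r from the principal point sees the ray r / f radians off the axis. A picture is of the moment at which its call begins.
- robot.close_job(): hands the job in, once; it reports no verdict.
Trained networks look in a picture, given as the dict that the camera call returned (one of the last four; its "shot" number tells which), for a name from the list of things; names that differ only in an ending like _2 or _b are one class to them, and where a whole thing is asked for, a point or a joint stands for the part that bears it (a point fixed in the world has none). Each returns a list of dicts, best first, with "confidence" (0 to 1); they miss things now and then, are a little off and sometimes report something else, mostly with a low value. They report only what shows in the picture. A call takes as long as a camera call. They do not tell look-alikes from the thing itself.
- spotter.masks_of(picture, query): "pixels" (420x560 bool, what is visible of it) and "centre" ([row, column] in pixels, amid what is visible of it).
The state is a dict: "t": time; "q": joint angles; "dq": joint speeds; "joint_torque": joint torques, N m; "tool_pos": TCP position; "orientation": TCP orientation; "force": force on the tool from outside, world axes, zero at the start; "wrist_torque": the same for the moment, N m; "opening": finger opening in m.
Only numpy, scipy, OpenCV 4.12 (cv2) and the standard library are available. Lean on these libraries where they do the work, as an engineer would, in place of code of your own. Each camera call takes 0.05 s, during which the arm holds its last target. There are 200 camera calls.

## Working session

There is one attempt and no reset: what is moved stays moved. The work goes in short steps, Python scripts to look and compute and a tool call to move; the robot and the scene stay as the last step left them, time stands still between calls to the robot, and variables do not carry over. Pictures are saved under pics/ and viewed, about 8 in all and at most 12, crops included, and the job is handed in when it is done.

Besides the shell and the picture viewer there is one more tool, called after "Request:" as a command line: name --argument value ..., lists and objects as JSON in quotes. arm_command: Moves the arm, as the interface text tells. Its arguments: {"type":"object","properties":{"xyz":{"type":"array","items":{"type":"array","items":{"type":"number"}}},"turn":{"type":"array","items":{"type":"array","items":{"type":"number"}}},"gripper":{"type":"number"},"force":{"type":"number"}},"required":["xyz","turn"]}

```bash
mkdir -p pics; cat > h.py <<'E'
import numpy as np, cv2
from scipy.spatial.transform import Rotation as R
from plant import robot, read_camera, spotter
def rot(o):
    o=np.asarray(o,float)
    return o if o.shape==(3,3) else (R.from_rotvec(o).as_matrix() if o.size==3 else R.from_quat(o).as_matrix())
def cloud(p,fish=False):
    z=p["z_map"]; v,u=np.mgrid[:z.shape[0],:z.shape[1]]
    a=(u-p["cx"])/p["fx"]; b=(v-p["cy"])/p["fy"]
    if fish:
        r=np.hypot(a,b)+1e-9; k=np.tan(np.minimum(r,1.5))/r; a=a*k;b=b*k
    P=np.stack([a*z,b*z,z],-1)@rot(p["orientation"]).T+np.asarray(p["eye"])
    P[z<=0]=np.nan
    return P
def save(p,n): cv2.imwrite(n,p["frame"][...,::-1])
E
python3 - <<'E'
from h import *
ps={}
for n in("scene","side"):
    p=read_camera(n); save(p,f"pics/{n}0.png"); P=cloud(p)
    print(n,p["eye"],p["orientation"],p["fx"])
    for q in("prop_plate_grip","prop_plate","tall_rack","low_rack"):
        for d in spotter.masks_of(p,q)[:4]:
            m=d["pixels"]; print(q,round(d["confidence"],2),np.round(d["centre"]),m.sum(),np.round(np.nanmedian(P[m],0),3),np.round(np.nanmax(P[m][:,2]),3))
E
```

```text
scene [ 1.23374098 -0.54744847  0.87958365] [-2.12585767 -1.09159834  0.43629195] 511.7568444813318
prop_plate_grip 0.85 [324. 186.] 1775 [ 0.671 -0.352  0.009] 0.048
prop_plate_grip 0.66 [228. 149.] 1136 [ 0.399 -0.291  0.009] 0.048
prop_plate_grip 0.64 [242. 221.] 253 [ 0.524 -0.173  0.011] 0.048
prop_plate 0.84 [239. 224.] 241 [ 0.526 -0.173  0.011] 0.091
prop_plate 0.72 [325. 185.] 1770 [ 0.671 -0.351  0.009] 0.048
prop_plate 0.55 [228. 151.] 1239 [ 0.397 -0.291  0.009] 0.048
tall_rack 0.55 [283. 260.] 4692 [ 0.723 -0.206  0.089] 0.131
low_rack 0.55 [201. 389.] 2540 [0.671 0.188 0.045] 0.056
side [ 0.14025008 -0.52402673  0.65161298] [-2.22325686  0.83775348 -0.33502644] 436.1814917157514
prop_plate_grip 0.83 [362. 305.] 3061 [ 0.384 -0.295  0.008] 0.046
prop_plate_grip 0.75 [263. 323.] 1314 [ 0.54  -0.174  0.007] 0.045
prop_plate_grip 0.64 [292. 436.] 2263 [ 0.66  -0.351  0.007] 0.046
prop_plate_grip 0.22 [220. 385.] 5881 [ 0.676 -0.208  0.086] 0.127
prop_plate 0.91 [288. 434.] 2123 [ 0.659 -0.352  0.007] 0.046
prop_plate 0.68 [266. 322.] 1267 [ 0.539 -0.174  0.007] 0.045
prop_plate 0.56 [360. 309.] 3118 [ 0.385 -0.295  0.008] 0.046
tall_rack 0.91 [219. 384.] 5906 [ 0.676 -0.208  0.086] 0.127
low_rack 0.75 [152. 243.] 2042 [0.631 0.182 0.043] 0.228
```

View pics/side0.png

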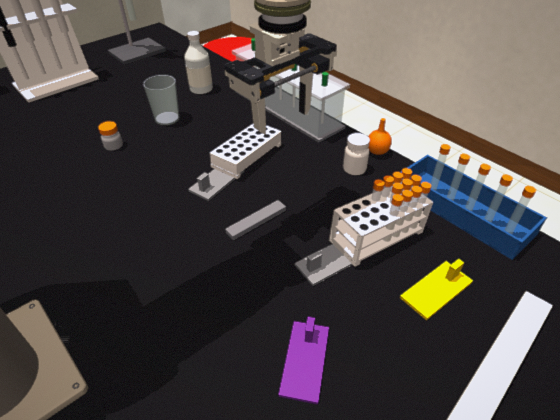

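View pics/scene0.png

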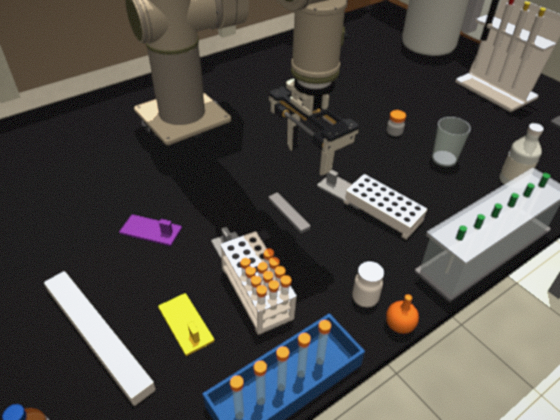

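Both views show a grey plate under the tall rack at side (row 263, col 323). Things that could be taken for it: the grey plate under the low rack (row 183, col 208), the yellow plate (288, 435) and the purple plate (360, 305). A loose grey bar lies at (220, 255). I choose the grey plate under the orange-capped tall rack.

```bash
python3 - <<'E'
from h import *
p=read_camera("side"); P=cloud(p)
cv2.imwrite("pics/crop.png",cv2.resize(p["frame"][150:300,210:450,::-1],None,fx=3,fy=3,interpolation=cv2.INTER_CUBIC))
f=p["frame"].astype(int)
box=(P[...,0]>.38)&(P[...,0]<.64)&(P[...,1]>-.28)&(P[...,1]<-.09)
g=box&(P[...,2]>.025)&(P[...,2]<.055)&(P[...,0]<.575); pts=P[g]
print("grip",len(pts),np.round(np.nanmedian(pts,0),4),np.round(np.nanmin(pts,0),3),np.round(np.nanmax(pts,0),3))
top=pts[pts[:,2]>.038];print("top",len(top),top.mean(0).round(4),cv2.minAreaRect((top[:,:2]*1000).astype(np.float32)))
pl=box&(P[...,2]>.004)&(P[...,2]<.014)&(f.min(-1)>60); pp=P[pl&(P[...,0]<.6)]
print("plate",cv2.minAreaRect((pp[:,:2]*1000).astype(np.float32)),len(pp))
s=spotter.masks_of(p,"tall_rack")[0]["pixels"]
t=P[s]; d=t[(t[:,2]>.068)&(t[:,2]<.095)]
print("deck",cv2.minAreaRect((d[:,:2]*1000).astype(np.float32)),np.round(np.linalg.lstsq(np.c_[d[:,:2],np.ones(len(d))],d[:,2],rcond=None)[0],3))
b=(P[...,2]>.003)&(P[...,2]<.06)&(P[...,0]>.35)&(P[...,0]<.62)&(P[...,1]>-.12)&(P[...,1]<.06)&(f.min(-1)>60)
bb=P[b];print("bar",cv2.minAreaRect((bb[:,:2]*1000).astype(np.float32)),np.nanpercentile(bb[:,2],[5,50,95]).round(3))
E
```

```text
grip 320 [ 0.5149 -0.1755  0.0422] [ 0.408 -0.278  0.025] [ 0.541 -0.16   0.046]
top 215 [ 0.4695 -0.2222  0.0428] ((472.78631591796875, -214.71435546875), (171.10821533203125, 25.4696044921875), 40.355682373046875)
plate ((487.25482177734375, -204.65357971191406), (251.86117553710938, 110.70635986328125), 22.093137741088867) 1605
deck ((687.19873046875, -191.28445434570312), (83.05228424072266, 184.21234130859375), 81.73214721679688) [-0.016  0.021  0.101]
bar ((530.2745971679688, 6.203126907348633), (29.894561767578125, 140.69198608398438), 87.47908020019531) [0.009 0.013 0.015]
```

View pics/crop.png

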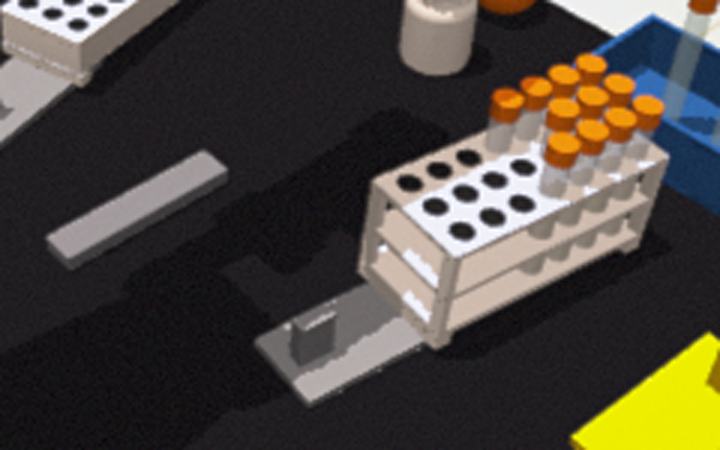

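The crop shows the chosen plate: grip at crop (312, 335), rack foot bar resting on it at about (400, 310), and an open path towards the robot. The masks picked up purple pixels, so I'll refine without them.

```bash
cat > m.py <<'E'
from h import *
def meas(n):
    p=read_camera(n); P=cloud(p); f=p["frame"].astype(int)
    grey=(f.max(-1)-f.min(-1)<45)&(f.min(-1)>35)
    box=grey&(P[...,0]>.3)&(P[...,0]<.585)&(P[...,1]>-.26)&(P[...,1]<-.09)
    def show(l,m,lo,hi):
        m=m&(P[...,2]>lo)&(P[...,2]<hi); m=cv2.erode(m.astype(np.uint8),np.ones((2,2)))>0
        k,lab,st,_=cv2.connectedComponentsWithStats(m.astype(np.uint8))
        if k<2: print(n,l,"none");return
        q=P[lab==1+np.argmax(st[1:,4])]
        r=cv2.minAreaRect((q[:,:2]*1000).astype(np.float32))
        print(n,l,len(q),"mean",q.mean(0).round(4),"rect",np.round(r[0],1),np.round(r[1],1),round(r[2],1),"min",q.min(0).round(3),"max",q.max(0).round(3))
    show("top",box,.039,.05); show("grip",box,.02,.05); show("plate",box,.004,.013)
    return p,P
E
python3 - <<'E'
from m import *
for n in("side","scene"): meas(n)
E
```

```text
side top 63 mean [ 0.5267 -0.1698  0.0427] rect [ 528.  -169.6] [10.4 26.3] 80.3 min [ 0.515 -0.174  0.039] max [ 0.541 -0.163  0.045]
side grip 155 mean [ 0.5261 -0.1712  0.0353] rect [ 528.3 -169.7] [10.5 27.2] 80.3 min [ 0.514 -0.176  0.021] max [ 0.541 -0.163  0.045]
side plate 739 mean [ 0.5444 -0.1783  0.0072] rect [ 546.8 -172.4] [58.9 84.3] 81.1 min [ 0.501 -0.205  0.004] max [ 0.584 -0.138  0.011]
scene top 40 mean [ 0.5324 -0.1684  0.0444] rect [ 530.9 -168.1] [10.6 23.2] 80.7 min [ 0.52  -0.174  0.04 ] max [ 0.543 -0.162  0.047]
scene grip 78 mean [ 0.5347 -0.1698  0.0392] rect [ 531.1 -168.7] [11.7 24. ] 80.7 min [ 0.52  -0.176  0.023] max [ 0.543 -0.162  0.047]
scene plate 87 mean [ 0.5253 -0.1874  0.0091] rect [ 532.9 -188.2] [22.6 55.4] 71.2 min [ 0.508 -0.201  0.005] max [ 0.558 -0.169  0.012]
```

Request:
arm_command --xyz '[[-1.4,-3.4,0],[-1.4,-3.4,0],[-1.4,-3.4,0],[-1.4,-3.4,-2],[-1.5,-3.3,-3],[0,0,-3],[0,0,-3],[0,0,-1],[0,0,0]]' --turn '[[0,0,-0.04],[0,0,-0.04],[0,0,-0.04],[0,0,-0.037],[0,0,0],[0,0,0],[0,0,0],[0,0,0],[0,0,0]]' --gripper 5

```text
t: 1.82
tool_pos: [0.5289, -0.1688, 0.2845]
orientation: [-2.388, -2.04, 0.001]
force: [-0.6, -0.2, -0.0]
opening: 0.0497
```

```bash
python3 - <<'E'
from m import *
s=robot.read_state(); print(s["t"],s["tool_pos"],rot(s["orientation"]).round(3),s["force"],s["opening"])
p=read_camera("wrist"); save(p,"pics/w1.png"); P=cloud(p,True); 
m=(P[...,2]>.036)&(P[...,2]<.05)&(abs(P[...,0]-.529)<.03)&(abs(P[...,1]+.169)<.03)
q=P[m];print(len(q)); 
if len(q): print(q.mean(0),cv2.minAreaRect((q[:,:2]*1000).astype(np.float32)))
E
```

```text
1.825 [ 0.52893292 -0.1688349   0.28452355] [[ 0.156  0.988 -0.001]
 [ 0.988 -0.156  0.   ]
 [ 0.    -0.001 -1.   ]] [-0.61484286 -0.21865978 -0.0103244 ] 0.049664686948237204
689
[ 0.52768626 -0.16542887  0.04335241] ((527.4764404296875, -166.1752471923828), (12.445687294006348, 25.8604736328125), 81.01870727539062)
```

View pics/w1.png

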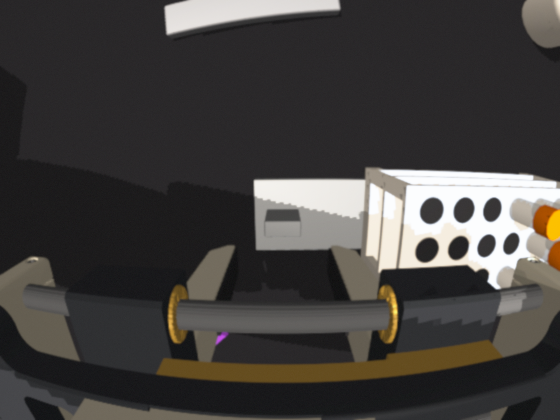

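The jaws currently open along the plate's x, so they need a quarter turn. I'll turn +90° so that the camera ends up on the robot's side.

Request:
arm_command --xyz '[[0,0,0],[0,0,0],[0,0,0],[0,0,0],[0,0,0],[0,0,0],[0,0,0],[0,0,0],[0,0,0],[0,0,0],[0,0,0]]' --turn '[[0,0,0.1575],[0,0,0.1575],[0,0,0.1575],[0,0,0.1575],[0,0,0.1575],[0,0,0.1575],[0,0,0.1575],[0,0,0.1575],[0,0,0.1575],[0,0,0.1575],[0,0,0]]' --gripper 5

```text
t: 3.25
tool_pos: [0.5297, -0.1691, 0.2865]
orientation: [0.241, 3.13, -0.001]
force: [0.7, 0.5, -0.2]
opening: 0.0499
```

```bash
python3 - <<'E'
from m import *
s=robot.read_state(); print(s["t"],s["q"],s["tool_pos"],rot(s["orientation"]).round(3))
p=read_camera("wrist"); save(p,"pics/w2.png"); P=cloud(p,True); print(p["eye"])
m=(P[...,2]>.036)&(P[...,2]<.05)&(abs(P[...,0]-.529)<.03)&(abs(P[...,1]+.169)<.03)
q=P[m];print(len(q)); 
if len(q): print(q.mean(0),cv2.minAreaRect((q[:,:2]*1000).astype(np.float32)))
E
```

```text
3.25 [-4.01205871e-01  9.88399862e-02  1.74296784e+00 -4.30510675e-06
  1.29699519e+00 -1.81856350e+00] [ 0.52969531 -0.16908929  0.28654206] [[-0.988  0.153  0.003]
 [ 0.153  0.988 -0.001]
 [-0.003 -0.001 -1.   ]]
[ 0.45800722 -0.15729546  0.26635432]
619
[ 0.52615941 -0.1661206   0.04365868] ((527.1126098632812, -166.25674438476562), (11.693659782409668, 26.085649490356445), 81.43645477294922)
```

View pics/w2.png

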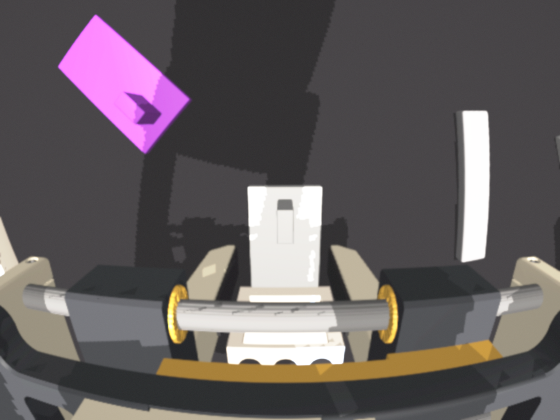

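Request:
arm_command --xyz '[[-0.1,0.2,-2],[0,0,-2],[0,0,-2],[0,0,-1.5],[0,0,-0.8],[0,0,-0.3],[0,0,0],[0,0,0]]' --turn '[[0,0,0.005],[0,0,0],[0,0,0],[0,0,0],[0,0,0],[0,0,0],[0,0,0],[0,0,0]]' --gripper 4

```text
t: 4.3
tool_pos: [0.5284, -0.1671, 0.1995]
orientation: [0.232, 3.132, -0.001]
force: [0.7, 0.1, 0.4]
opening: 0.0399
```

```bash
python3 - <<'E'
from m import *
s=robot.read_state(); print(s["t"],s["tool_pos"],s["force"])
p=read_camera("side"); cv2.imwrite("pics/s2.png",cv2.resize(p["frame"][180:300,250:410,::-1],None,fx=4,fy=4,interpolation=cv2.INTER_CUBIC))
E
```

```text
4.3 [ 0.52836652 -0.16711827  0.19946856] [0.73581835 0.10725804 0.35321966]
```

View pics/s2.png

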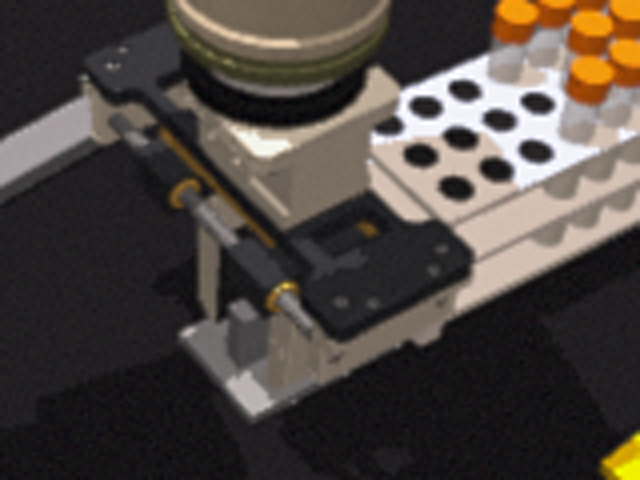

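Fingers straddle the grip: crop (210, 270) and (290, 345), with the grip at (245, 335) between them. Closing.

Request:
arm_command --xyz '[[0,0,0],[0,0,0],[0,0,0],[0,0,0],[0,0,0],[0,0,0]]' --turn '[[0,0,0],[0,0,0],[0,0,0],[0,0,0],[0,0,0],[0,0,0]]' --gripper 0.6 --force 20

```text
t: 5.1
tool_pos: [0.528, -0.167, 0.1988]
orientation: [0.232, 3.133, -0.0]
force: [-1.0, -0.6, 1.0]
opening: 0.0117
```

Request:
arm_command --xyz '[[-0.2,0.03,0],[-0.4,0.06,0],[-0.5,0.08,0],[-0.5,0.08,0],[-0.3,0.05,0],[-0.1,0.01,0],[0,0,0]]' --turn '[[0,0,0],[0,0,0],[0,0,0],[0,0,0],[0,0,0],[0,0,0],[0,0,0]]'

```text
t: 5.98
tool_pos: [0.5078, -0.1639, 0.1988]
orientation: [-0.232, -3.133, -0.0]
force: [-0.6, 1.5, 1.4]
opening: 0.0121
```

```bash
cat > c.py <<'E'
from m import *
def rack(n="side"):
    p=read_camera(n);P=cloud(p); s=spotter.masks_of(p,"tall_rack")[0]["pixels"]; t=P[s]
    d=t[(t[:,2]>.068)&(t[:,2]<.095)]
    r=cv2.minAreaRect((d[:,:2]*1000).astype(np.float32))
    c=np.linalg.lstsq(np.c_[d[:,:2],np.ones(len(d))],d[:,2],rcond=None)[0]
    top=t[(t[:,2]>.068)]; print("rack",np.round(r[0],1),np.round(r[1],1),round(r[2],1),"orange",np.nanmedian(P[s&(p["frame"][...,0]>180)&(p["frame"][...,2]<90)],0).round(4))
    near=t[t[:,0]<np.nanmin(t[:,0])+.03]; print("minx",np.nanpercentile(t[:,0],1).round(4),"near top z",np.nanpercentile(near[:,2],95).round(4))
    return p
E
python3 - <<'E'
from c import *
s=robot.read_state(); print(s["t"],s["tool_pos"],s["force"],s["opening"])
p=rack(); cv2.imwrite("pics/s3.png",cv2.resize(p["frame"][150:320,230:450,::-1],None,fx=3,fy=3,interpolation=cv2.INTER_CUBIC))
E
```

```text
5.975 [ 0.5078387  -0.16385425  0.19877027] [-0.55846002  1.46137696  1.43068548] 0.012053945281596479
rack [ 686.5 -191.5] [ 82.1 182.2] 81.5 orange [ 0.7281 -0.2     0.1233]
minx 0.5918 near top z 0.1823
```

View pics/s3.png

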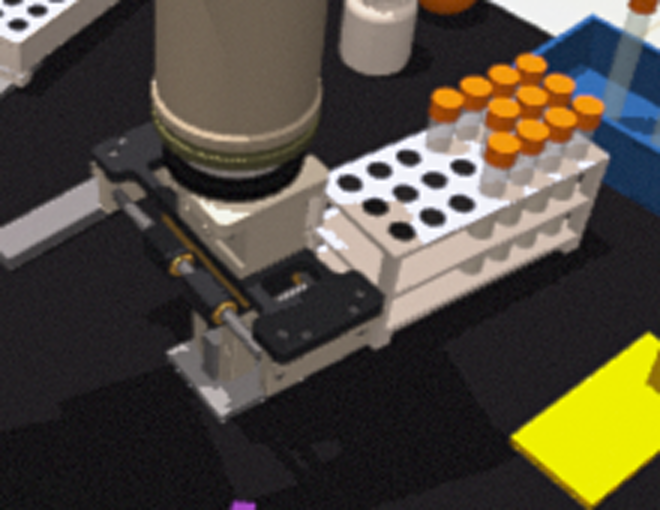

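The rack has held still (centre 687.2 → 686.5 mm) and the plate follows the gripper. Continuing the draw.

Request:
arm_command --xyz '[[-0.2,0.03,0],[-0.5,0.08,0],[-0.5,0.08,0],[-0.5,0.08,0],[-0.5,0.08,0],[-0.6,0.09,0],[-0.8,0.12,0],[-0.8,0.12,0],[-0.6,0.09,0],[-0.4,0.06,0],[-0.2,0.03,0],[0,0,0]]' --turn '[[0,0,0],[0,0,0],[0,0,0],[0,0,0],[0,0,0],[0,0,0],[0,0,0],[0,0,0],[0,0,0],[0,0,0],[0,0,0],[0,0,0]]'

```text
t: 7.58
tool_pos: [0.4518, -0.1553, 0.1987]
orientation: [-0.232, -3.132, -0.0]
force: [-2.9, 0.5, 3.6]
opening: 0.0116
```

```bash
python3 - <<'E'
from c import *
s=robot.read_state(); print(s["t"],s["tool_pos"],s["force"],s["opening"])
p=rack(); cv2.imwrite("pics/s4.png",cv2.resize(p["frame"][150:320,230:450,::-1],None,fx=3,fy=3,interpolation=cv2.INTER_CUBIC))
E
```

```text
7.575 [ 0.45177962 -0.15525522  0.19874313] [-2.87195281  0.50405929  3.63453565] 0.011634792328863816
rack [ 684.1 -191.4] [ 83.1 182.4] 81.0 orange [ 0.7225 -0.1998  0.1209]
minx 0.59 near top z 0.0826
```

View pics/s4.png

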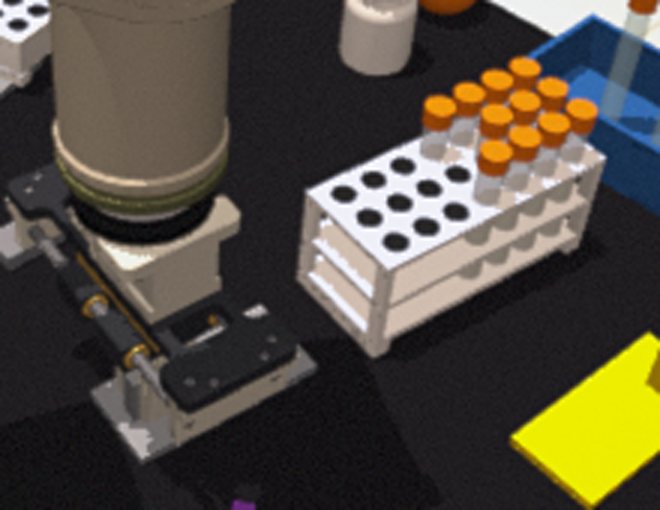

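The rack is down (near top 82.6 mm) and the plate is clear. Releasing and withdrawing straight up.

Request:
arm_command --xyz '[[0,0,0],[0,0,0],[0,0,0],[0,0,0],[0,0,1],[0,0,2],[0,0,3],[0,0,4],[0,0,4],[0,0,4],[0,0,2],[0,0,0]]' --turn '[[0,0,0],[0,0,0],[0,0,0],[0,0,0],[0,0,0],[0,0,0],[0,0,0],[0,0,0],[0,0,0],[0,0,0],[0,0,0],[0,0,0]]' --gripper 4

```text
t: 9.18
tool_pos: [0.4524, -0.1555, 0.4014]
orientation: [0.232, 3.129, -0.003]
force: [0.6, 0.2, -1.3]
opening: 0.0396
```

```bash
python3 - <<'E'
from c import *
s=robot.read_state(); print(s["t"],s["tool_pos"],s["force"],s["opening"])
p=rack(); save(p,"pics/s5.png"); meas("side")
E
```

```text
9.175 [ 0.45242054 -0.15545743  0.40136269] [ 0.56988939  0.24136253 -1.25649079] 0.039598944746202076
rack [ 683.5 -191.2] [ 82.5 181.8] 81.3 orange [ 0.7226 -0.2     0.1209]
minx 0.59 near top z 0.0825
side top 72 mean [ 0.4509 -0.1579  0.0428] rect [ 451.9 -157.3] [ 9.8 25.7] 79.1 min [ 0.439 -0.164  0.039] max [ 0.464 -0.152  0.045]
side grip 169 mean [ 0.4502 -0.1593  0.0357] rect [ 451.8 -157.5] [10.2 26.2] 79.1 min [ 0.438 -0.164  0.02 ] max [ 0.464 -0.151  0.045]
side plate 1426 mean [ 0.4957 -0.1676  0.0072] rect [ 493.1 -163.8] [ 58.1 128.5] 81.5 min [ 0.426 -0.201  0.004] max [ 0.56  -0.126  0.01 ]
```

View pics/s5.png

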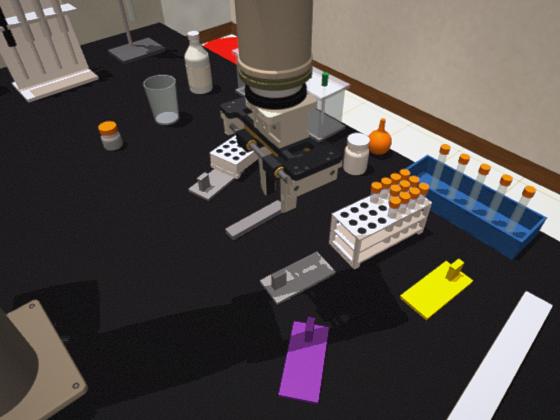

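The plate lies flat at about (278, 297), well clear of the level tall rack. The low rack is still on its plate at (180, 215).

```bash
python3 -c "
from plant import robot
print(robot.close_job())"
```

```text
the job is handed in; nothing more can be done
None
```

I pinched the tall rack's plate by its grip and drew it about 76 mm along its own axis towards the robot. I then let go, raised the gripper straight up and handed the job in at about 9.2 s of the 38 s allowed.

My last checks, all made before hand-in:
- **Tall rack:** it is level on the bench, with its near top edge at 82.5 mm against a nominal 82 mm. Its deck centre moved about 3.5 mm towards the robot, about what coming down from the 2.7° lean would give. Its heading changed by less than half a degree.
- **Plate:** it lies flat on the bench, with its upper face at about 7–8 mm. It is clear of the rack's near end by about 35 mm.
- **Other things:** in the last picture the low rack still stood on its plate, and the yellow and purple plates looked unmoved. I judged these by eye and did not measure them.
- **Forces:** the readings at the end of each move stayed below about 5 N.

The cameras differed by 3–4 mm on where the grip was. I went by the wrist camera, the closest, and the grip closed to 11.7 mm on the 12 mm block. No check failed.

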